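# Load and dock a cartridge tray at the library's archive desk

## Robot

A 6-joint arm with a two-finger parallel gripper is mounted at the origin on the work surface. World frame = base frame: x ahead of the robot, y to its left, z up, the work surface at z = 0. Lengths are in m, angles in rad, forces in N, time in s.
With the tool pointing down it reaches from about 0.275 to 0.75 m from the base axis. Payload 10.2 kg.
Tool frame: the origin (TCP) lies midway between the tips of the shut fingers; the grasp point (between the pads) lies 19 mm behind it; z points along the fingers, y is the line along which they close (so a half turn about z gives the same grasp; the last joint's range is limited). The gripper opens to 88 mm and grips with 3 to 60 N. Pads are 18 mm wide; open, the fingers measure 123 mm over their backs; the gripper's body (75 mm by 187 mm) begins 45 mm behind the grasp point.
Start: joints at [0.894, 0.313, 1.498, -0, 1.331, -0.223], TCP at [0.23, 0.472, 0.239] pointing down, gripper open.
Joint ranges: [-2.94, 2.94], [-0.97, 2.17], [0.19, 2.56], [-1.23, 4.37], [0.02, 3.11], [-2.88, 2.88]. Speed limits (rad/s): [2.39, 2.39, 3.01, 3.14, 3.14, 3.14].

## Interface

Orientations are given as a unit quaternion [w, x, y, z].
In Python, from bench import observe, snapshot, job_done gives the robot as it stands. The module is installed in compiled form; this text tells all that it offers.
- The arm moves only by the tool carry_out, never from a script. Its argument "deltas" is one flat list of numbers, 7 for each row, row after row: the turn, a rotation vector about the tool's x, y, z in degrees, then the shift along the tool's x, y, z in m, then the finger opening in m, from 0 to 0.0881. In form: [wx, wy, wz, tx, ty, tz, claw, wx, wy, wz, tx, ty, tz, claw, ...]. A call has 1 to 5 rows; each row is the pose to reach, as a shift and turn from the pose commanded when the call began, along the tool's axes at that moment; what a row does not reach only later rows make up. A row lasts 1/10 s, in which the tool goes at most 50 mm and 8.59 degrees, less where a joint would pass 70% of its speed; a pose out of reach is approached as far as the arm can. A call with a gripper value outside its range is refused whole. The fingers move at their own pace and stop on an object; "squeeze" is the grip in N (left out, the last holds). Time passes only in rows, so rows that repeat a pose let the fingers close. It gives the time, the measured TCP pose, the force, the opening and the grip force at its end, in the units of the state.
- observe(): the state, without advancing time (a new reading comes with each control period).
- snapshot(name): name is "side" or "top" or "wrist"; returns a dict with "color" (400x640x3 uint8, blue, green, red), "range_z" (400x640 float32, m along the optical axis (not along the pixel's ray), 0 where there is no reading), "fov_y" (degrees; the focal length in pixels is half the picture's height over the tangent of half this angle, whatever the lens; pixels are square), "cx", "cy" (the principal point, pixels), "k1" (the pictures are not rectified: a ray, as slopes to the right and down, at radius r is drawn at 1 + k1 r^2 times it, then the intrinsics apply), "extrinsics" (4x4, takes a point from camera to world coordinates); the wrist camera has in their place "hand_eye" (4x4, takes a point from camera to tool coordinates, whose origin is the TCP and whose axes are the flange's). Camera axes: x right, y up, looking along -z (the intrinsics and any distortion apply to the point x, -y, -z); pixel columns grow to the right and rows downward; lengths in m; the calibration is good to about 2 mm. A picture is of the moment at which its call begins: read the wrist's pose just before it.
- job_done(): hands the job in; it is judged then, once.
The state is a dict: "t": time; "joint_pos": joint angles; "joint_vel": joint speeds; "tau": joint torques, N m; "position": TCP position; "ee_rot": TCP orientation; "contact_force": force on the tool from outside, world axes, zero at the start; "torque": the same for the moment, N m; "width": finger opening in m; "gripper_force": force on a finger pad.
Only numpy, scipy, OpenCV 4.12 (cv2) and the standard library are available. Lean on these libraries where they do the work, as an engineer would, in place of code of your own. Each camera call takes 0.05 s, during which the arm holds its last target. There are 200 camera calls.

## Task

One blue data cartridge already lies in the green tray: add two more blue ones from the desk so that exactly three lie flat in it, leaving the third spare and the orange one where they are. Then take the tray by its black fin and slide it gently, nose first, all the way into the archive dock until its front panel sits flush against the dock and the catch has dropped in, and let go. Do not ram the dock or disturb the other things on the desk.

Things in the scene. Friction and masses are not known exactly. Their poses are not given: they have to be found in the camera images.
- tray: Loose green tray, 0.22 kg empty. Origin: underside, pan centre; x towards the nose (end that enters the dock), z up. Pan x -80..80, 82 mm wide outside; floor 4 mm thick, side walls 6 thick, 22 high; inside x -80..75, y -35..35: holds three cartridges, ridges along tray x, at x 50, 0, -50. Front panel at the other end: x -86..-80, 112 wide, 48 high.
- handle (a point): Point to grip the upright black fin in the middle of the tray's front panel. Fin: 12 mm thick (tray y), 55 long (tray x -141..-86), 8 to 44 mm above the desk. This point: tray x -128, y 0, z 32 mm, i.e. 42 mm out from the panel. Axes as the tray's.
- nose (a point): Middle of the tray's nose edge, underside, tray x 80 mm; axes as the tray's. The nose's two side corners taper by 5 mm over the last 14 mm. A notch for the catch, 22 mm long, 4 deep, is in the outside of the tray's +y wall, centred at tray x 41.
- dock: Archive dock fixed on the desk, blue base, dark head, 126 mm wide, 170 high. Origin: desk level, centre of the bay's mouth in the front face; x points into the bay, z up. Bay without floor (the tray slides on the desk): 86 wide (2 mm spare each side of the tray), 50 high, 190 deep. Home: panel against the face, tray origin at dock x 80 mm, axes parallel.
- head (a point): Middle of the lower front edge of the dock's dark head: 36 mm out in front of the dock's face, 66 mm up; axes as the dock's. The head is 126 wide and reaches up to 170 mm. A gripper upright on the fin hits it before the tray is home; one leaning its top away from the dock by 35 to 45 degrees clears it.
- catch (a joint): Sprung brass nose in the bay's +y wall, 121 mm inside; a red pin shows it outside. Value in m: 0 = out (reaches 5 mm into the bay; also when dropped into the tray's notch), 0.003 or more while the tray's side pushes it back. Spring 4 N + 0.2 N/mm; passing it takes about 3 to 7 N along the bay, then the panel meets the dock as a hard stop.
- cart0: Blue data cartridge: body 42 x 60 x 14 mm (its x, y, z) with a white upright grip ridge on top, 12 mm thick in y, 38 mm long in x, centred, from 14 to 32 mm above its underside. Weighs about 70 g. Origin: centre of its underside. Looks the same turned by half. This one starts in the tray, near its nose end (tray x about 50 mm).
- cart1: Blue data cartridge: body 42 x 60 x 14 mm (its x, y, z) with a white upright grip ridge on top, 12 mm thick in y, 38 mm long in x, centred, from 14 to 32 mm above its underside. Weighs about 70 g. Origin: centre of its underside. Looks the same turned by half. Starts on the desk.
- cart2: Blue data cartridge: body 42 x 60 x 14 mm (its x, y, z) with a white upright grip ridge on top, 12 mm thick in y, 38 mm long in x, centred, from 14 to 32 mm above its underside. Weighs about 70 g. Origin: centre of its underside. Looks the same turned by half. Starts on the desk.
- cart3: Blue data cartridge: body 42 x 60 x 14 mm (its x, y, z) with a white upright grip ridge on top, 12 mm thick in y, 38 mm long in x, centred, from 14 to 32 mm above its underside. Weighs about 70 g. Origin: centre of its underside. Looks the same turned by half. Starts on the desk.
- orange: Orange cartridge of the same shape and size as the blue ones, on the desk among them: a bystander, leave it. Origin: centre of its underside.
- stapler: Stapler with a red top, 130 x 36 x 45 mm, bystander. Origin: centre of its underside, long along its x.
- mug: Blue mug, 80 mm across, 92 mm high, bystander. Origin: centre of its underside.
- glue: White glue bottle with an orange cap, 44 mm across, 120 mm high, bystander. Origin: centre of its underside.
Mind the look-alikes: they are no part of the job. Several things have the shape of the tray; the one meant has the colours described above.

How it is judged:
By the outcome, as a careful person would: the job done as asked, in the order asked, and still so for the second after the job is handed in, with the robot touching nothing.
It also fails if it takes over 58 s, if anything falls off the work surface, if the arm or the gripper's body presses on something with over 40 N, if the wrist force passes 120 N, or if a joint passes its speed limit or range.

## Working session

There is one attempt and no reset: what is moved stays moved. The work goes in short steps, Python scripts to look and compute and a tool call to move; the robot and the scene stay as the last step left them, time stands still between calls to the robot, and variables do not carry over. Pictures are saved under pics/ and viewed, at most 10 in all, crops included, and the job is handed in when it is done.

Besides the shell and the picture viewer there is one more tool, called after "Call:" as name(argument=value, ...), one argument or row to a line, values as JSON. carry_out: Moves the arm, as the interface text tells. Its arguments: {"type":"object","properties":{"deltas":{"type":"array","items":{"type":"number"}},"squeeze":{"type":"number"}},"required":["deltas"]}

```bash
mkdir -p pics; cat > h.py <<'E'
import numpy as np, cv2, pickle
from scipy.spatial.transform import Rotation as R
from bench import observe, snapshot
def pose(s):
    T=np.eye(4); q=s['ee_rot']; T[:3,:3]=R.from_quat([q[1],q[2],q[3],q[0]]).as_matrix(); T[:3,3]=s['position']; return T
def grab(name):
    s=observe(); d=snapshot(name)
    d['T']=np.array(d['extrinsics']) if name!='wrist' else pose(s)@np.array(d['hand_eye'])
    return d
def slopes(d,uv):
    f=200/np.tan(np.radians(d['fov_y'])/2)
    K=np.array([[f,0,d['cx']],[0,f,d['cy']],[0,0,1.]])
    return cv2.undistortPoints(np.float64(uv).reshape(-1,1,2),K,np.array([d['k1'],0,0,0.])).reshape(-1,2)
def onplane(d,uv,z):
    s=slopes(d,uv); v=np.c_[s[:,0],-s[:,1],-np.ones(len(s))]@d['T'][:3,:3].T; o=d['T'][:3,3]
    return o+v*((z-o[2])/v[:,2])[:,None]
def cloud(d):
    H,W=d['range_z'].shape; u,v=np.meshgrid(np.arange(W),np.arange(H))
    s=slopes(d,np.c_[u.ravel(),v.ravel()]); r=d['range_z'].ravel()
    p=np.c_[s[:,0]*r,-s[:,1]*r,-r]@d['T'][:3,:3].T+d['T'][:3,3]
    p[r==0]=np.nan
    return p.reshape(H,W,3)
E
python3 - <<'E'
from h import *
s=observe(); print(s)
for n in ('top','side','wrist'):
    d=grab(n); pickle.dump(d,open(n+'.pkl','wb')); cv2.imwrite(f'pics/{n}0.png',d['color']); print(n,d['fov_y'],d['cx'],d['cy'],d['k1'],d['T'].round(3).tolist())
    p=cloud(d); print(np.nanmin(p,(0,1)),np.nanmax(p,(0,1)))
E
```

```text
{'t': 0.0, 'joint_pos': array([ 8.93612742e-01,  3.13460603e-01,  1.49845778e+00,  2.53264358e-05,
        1.33097050e+00, -2.23370615e-01]), 'joint_vel': array([-0.00119469,  0.00052764, -0.00031566, -0.00099202,  0.00053845,
       -0.00045396]), 'tau': array([-6.08033188e-04, -4.02210832e+01, -2.52273917e+01,  6.94288057e-02,
        3.53181025e-02, -1.48221829e-04]), 'position': array([0.22999087, 0.47166781, 0.23814785]), 'ee_rot': array([-2.93141522e-04,  2.24967277e-01,  9.74366104e-01, -5.78160765e-04]), 'contact_force': array([ 0.32343709,  0.66857189, -0.8324294 ]), 'torque': array([-0.0061088 ,  0.01856501,  0.00056364]), 'gripper_force': 0.0, 'width': 0.0884686509232826}
top 44.64277957766204 319.08671799658504 196.00870457704838 -0.0613873577400932 [[0.023, 0.997, -0.073, 0.41], [-1.0, 0.022, -0.013, 0.014], [-0.011, 0.074, 0.997, 1.404], [0.0, 0.0, 0.0, 1.0]]
[-0.38326085 -1.40698293 -0.77613941] [1.53091623 1.47724923 0.60029312]
side 53.934110255330346 311.95980153735195 191.64955689230922 0.01840668450238381 [[0.682, 0.551, -0.481, 0.003], [-0.732, 0.518, -0.443, -0.42], [0.005, 0.654, 0.756, 0.862], [0.0, 0.0, 0.0, 1.0]]
[-0.49100006 -0.87697785 -0.77163299] [2.52193501 2.23795382 0.62033266]
wrist 70.43384081425505 316.9537497787471 199.72484354586405 -0.0035614517505705677 [[0.438, -0.857, -0.271, 0.16], [0.899, 0.417, 0.133, 0.506], [-0.001, -0.302, 0.953, 0.384], [0.0, 0.0, 0.0, 1.0]]
[-0.11306924 -0.05928974 -0.75796559] [1.36776398 1.45093022 0.34394584]
```

View pics/top0.png

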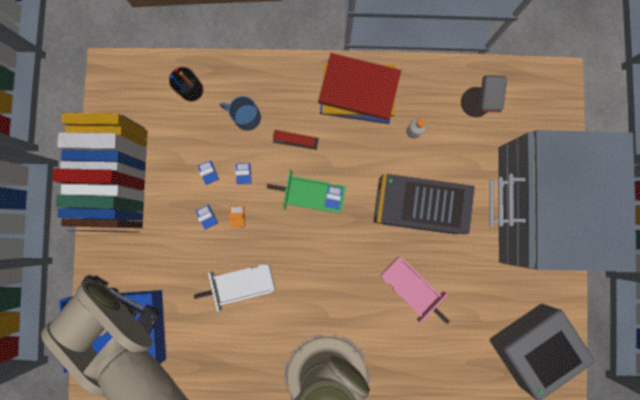

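View pics/side0.png

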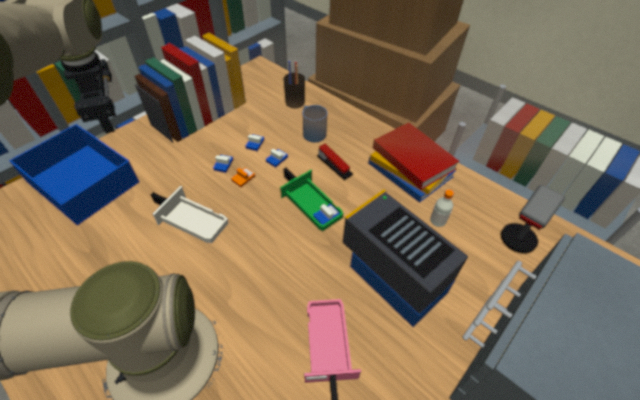

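The top view shows these look-alikes:
- **Trays:** green (315,193), white (243,286) and pink (413,288). I choose the green one, with its black fin at (276,187) and its nose toward the dock at (425,204).
- **Cartridges:** blue at (207,172), (243,173) and (206,216), and one in the tray at (334,195). Orange is at (237,216), to be left.

The side view agrees with this.

```bash
cat > m.py <<'E'
from h import *
def masks(img):
    h=cv2.cvtColor(img,cv2.COLOR_BGR2HSV); H,S,V=cv2.split(h)
    return dict(blue=((H>105)&(H<125)&(S>140)&(V>80)),green=((H>50)&(H<80)&(S>120)),orange=((H>5)&(H<20)&(S>190)&(V>150)),white=(S<40)&(V>170),black=(V<60)&(S<120))
E
python3 - <<'E'
from m import *
d=pickle.load(open('top.pkl','rb')); p=cloud(d); m=masks(d['color'])
for n in ('blue','green','orange'):
    N,L,st,c=cv2.connectedComponentsWithStats(m[n].astype(np.uint8))
    for i in range(1,N):
        if 25<st[i,4]<3000 and 150<c[i,0]<500:
            q=p[L==i]; print(n,c[i].round(1),st[i,4],np.nanmedian(q,0).round(3), 'z',np.nanpercentile(q[:,2],[5,50,95]).round(3))
# dock region box & heights
q=p[165:245,365:485]; 
for u,v in [(377,180),(380,225),(475,183),(470,235),(425,190),(276,187),(288,175),(284,205),(344,185),(341,211)]:
    print((u,v),p[v,u].round(3), onplane(d,[[u,v]],0.0)[0].round(3))
c=cv2.resize(d['color'][150:245,185:355],None,fx=4,fy=4,interpolation=cv2.INTER_CUBIC)
cv2.imwrite('pics/crop1.png',c)
E
```

```text
blue [210.  177.4] 87 [0.56  0.348 0.013] z [0.009 0.013 0.018]
blue [243.6 179.3] 80 [0.556 0.249 0.014] z [0.008 0.014 0.018]
blue [331.7 203.5] 83 [ 0.491 -0.005  0.018] z [0.014 0.018 0.023]
blue [209.2 222. ] 89 [0.431 0.345 0.014] z [0.01  0.014 0.019]
blue [152.7 343.5] 132 [0.093 0.469 0.085] z [0.002 0.085 0.096]
green [307.4 193.5] 1053 [0.52  0.067 0.004] z [-0.001  0.004  0.024]
orange [236.2 219.8] 104 [0.438 0.267 0.016] z [0.01  0.016 0.035]
(377, 180) [ 0.564 -0.135 -0.007] [ 0.564 -0.134  0.   ]
(380, 225) [ 0.434 -0.145  0.001] [ 0.434 -0.145  0.   ]
(475, 183) [ 0.561 -0.419  0.001] [ 0.561 -0.42   0.   ]
(470, 235) [ 0.41  -0.407 -0.006] [ 0.41  -0.405  0.   ]
(425, 190) [ 0.522 -0.238  0.173] [ 0.538 -0.274  0.   ]
(276, 187) [0.533 0.153 0.047] [0.537 0.158 0.   ]
(288, 175) [0.568 0.121 0.039] [0.573 0.124 0.   ]
(284, 205) [0.482 0.128 0.053] [0.485 0.133 0.   ]
(344, 185) [ 0.547 -0.039 -0.005] [ 0.547 -0.039  0.   ]
(341, 211) [ 0.471 -0.031  0.022] [ 0.471 -0.032  0.   ]
```

View pics/crop1.png

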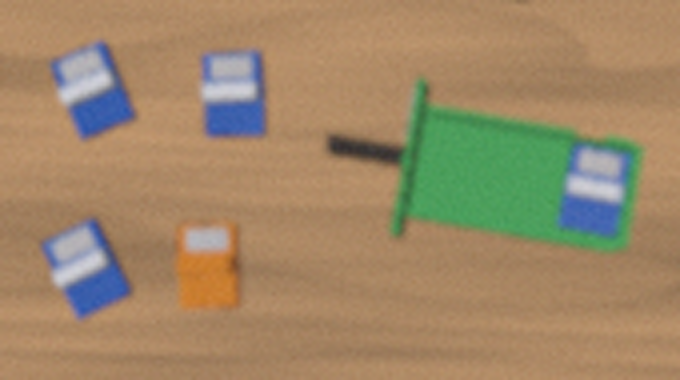

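The crop shows upright white ridges on the three blue desk cartridges, at crop (85,85), (230,90) and (80,265). The orange one at (207,265) has an orange ridge. The green tray has its black fin at (365,150), and its nose and notch on the right. I'll get a closer look with the wrist camera from above the group.

Call:
carry_out(
  deltas=[0, 0, 8, -0.045, -0.016, -0.004, 0.088, 0, 0, 16, -0.09, -0.031, -0.008, 0.088, 0, 0, 24, -0.135, -0.047, -0.012, 0.088, 0, 0, 32, -0.18, -0.062, -0.015, 0.088, 0, 0, 40, -0.225, -0.078, -0.02, 0.088],
)

```text
t: 0.65
position: [0.3991, 0.3015, 0.2586]
ee_rot: [-0.0, 0.547, 0.837, -0.0]
contact_force: [0.4, 0.9, -0.4]
width: 0.0878
gripper_force: 0.0
```

```bash
cat > go.py <<'E'
import sys
from m import *
def goto(pos,yaw,lean=0,T=None):
    """yaw: world angle (deg) of tool x; lean: top leans towards +tool x (deg)"""
    T=pose(observe()) if T is None else T
    x=np.array([np.cos(np.radians(yaw)),np.sin(np.radians(yaw)),0]); z=np.array([0,0,-1.]); y=np.cross(z,x)
    G=np.eye(4); G[:3,:3]=np.c_[x,y,z]@R.from_euler('y',-lean,degrees=True).as_matrix(); G[:3,3]=pos
    D=np.linalg.inv(T)@G
    print('rot',R.from_matrix(D[:3,:3]).as_rotvec(degrees=True).round(2),'shift',D[:3,3].round(4)); return G
if __name__=='__main__':
    a=[float(v) for v in sys.argv[1:]]; goto(a[:3],*a[3:]); print(observe()['position'].round(4))
E
python3 go.py 0.50 0.2 0.27 90
```

```text
rot [-0.03  0.   23.68] shift [-0.1335  0.0516 -0.0114]
[0.3991 0.3015 0.2586]
```

Call:
carry_out(
  deltas=[0, 0, 8, -0.045, 0.017, -0.004, 0.05, 0, 0, 16, -0.09, 0.034, -0.008, 0.05, 0, 0, 23.7, -0.133, 0.052, -0.011, 0.04, 0, 0, 23.7, -0.133, 0.052, -0.011, 0.04, 0, 0, 23.7, -0.133, 0.052, -0.011, 0.04],
)

```text
t: 1.15
position: [0.4999, 0.2023, 0.2692]
ee_rot: [-0.0, 0.706, 0.709, -0.0]
contact_force: [-0.6, 1.2, -1.0]
width: 0.0502
gripper_force: 0.0
```

```bash
cat > meas.py <<'E'
from go import *
def carts(d,show=True,zoff=0):
    """blue cartridges: rotated rect of blue+white at top-of-body plane; ridge top line"""
    m=masks(d['color']); out=[]
    k=np.ones((7,7),np.uint8)
    mm=cv2.morphologyEx((m['blue']).astype(np.uint8),cv2.MORPH_CLOSE,np.ones((3,3),np.uint8))
    return mm
E
python3 - <<'E'
from go import *
d=grab('wrist'); pickle.dump(d,open('w1.pkl','wb')); cv2.imwrite('pics/w1.png',d['color']); print(observe()['position'])
m=masks(d['color']); p=cloud(d)
for n in ('blue','green','orange','white'):
    N,L,st,c=cv2.connectedComponentsWithStats(m[n].astype(np.uint8))
    for i in range(1,N):
        if 80<st[i,4]<20000:
            q=p[L==i]; r=cv2.minAreaRect(np.float32(np.argwhere(L==i)[:,::-1])); print(n,c[i].round(1),st[i,4],np.nanmedian(q,0).round(3),[np.round(v,1) for v in r])
E
```

```text
[0.49936359 0.20304912 0.269393  ]
blue [368.   50.6] 818 [0.56  0.351 0.014] [array([375.9,  46.3]), array([34.4, 52.3]), np.float64(63.4)]
blue [267.7  52.8] 803 [0.432 0.349 0.014] [array([273.9,  46.9]), array([35.6, 46.9]), np.float64(59.7)]
blue [362.3 129.2] 660 [0.558 0.255 0.014] [array([370. , 129.2]), array([30.4, 44.2]), np.float64(85.9)]
blue [315.3 288.3] 306 [0.495 0.004 0.018] [array([322. , 288.5]), array([17., 38.]), np.float64(90.0)]
green [331.1 256.8] 2531 [0.527 0.053 0.004] [array([335.5, 263.1]), array([67.4, 81.9]), np.float64(9.5)]
white [271.3  43.2] 311 [0.444 0.357 0.032] [array([271.4,  43.3]), array([33.9,  9.4]), np.float64(61.8)]
white [378.5  42.6] 305 [0.574 0.358 0.032] [array([378.5,  42.9]), array([33.5,  9.2]), np.float64(71.6)]
white [92.9 74.8] 225 [0.226 0.318 0.049] [array([96.9, 73.7]), array([ 3.4, 86. ]), np.float64(72.2)]
white [143.3 139. ] 5047 [0.254 0.241 0.004] [array([136.9, 137. ]), array([130.3,  59.1]), np.float64(67.5)]
white [372.5 130.1] 234 [0.573 0.255 0.032] [array([372.5, 130.5]), array([29.,  7.]), np.float64(90.0)]
```

View pics/w1.png

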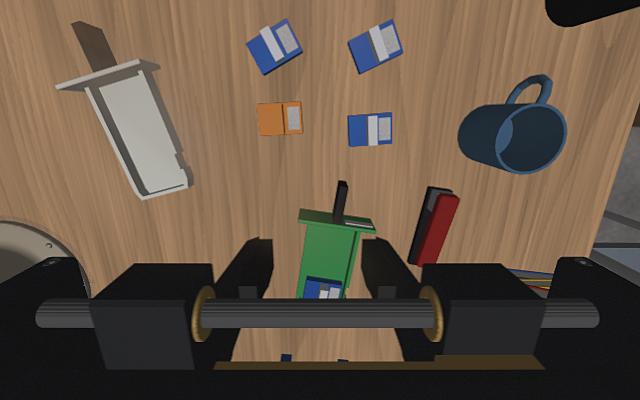

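The wrist view shows the three blue desk cartridges with ridges at (378,43), (271,43) and (372,130), and the orange at (280,118). The green tray's fin is at (341,203) and its panel at (336,220). The white tray is at (130,110) and the mug at (515,130). Next I'll measure the ridges, fin and panel, and the dock from the fixed cameras.

```bash
cat > meas.py <<'E'
from go import *
def pca(q):
    c=q.mean(0); u,s,v=np.linalg.svd(q-c,full_matrices=False); a=np.degrees(np.arctan2(v[0,1],v[0,0])); t=(q-c)@v.T
    return c,a%180,np.percentile(t,[1,99],axis=0)
def rep(n,M,d,z,lo=40):
    N,L,st,c=cv2.connectedComponentsWithStats(M.astype(np.uint8))
    for i in range(1,N):
        if st[i,4]>=lo:
            uv=np.argwhere(L==i)[:,::-1]; q=onplane(d,uv,z)[:,:2]; c0,a,e=pca(q)
            mid=cv2.minAreaRect(np.float32(q*1000)); 
            print(n,'px',c[i].round(0),'n',st[i,4],'c',c0.round(4),'ang',a.round(1),'size',(e[1]-e[0]).round(4),'rect',np.round(mid[0],1),np.round(mid[1],1),round(mid[2],1))
def all_(d):
    p=cloud(d); m=masks(d['color']); Z=p[...,2]
    box=(p[...,0]>.35)&(p[...,0]<.9)&(abs(p[...,1])<.5)
    rep('ridge',m['white']&(Z>.026)&(Z<.040)&box,d,.032)
    rep('fin',(d['color'].max(2)<70)&(Z>.036)&(Z<.050)&box&(p[...,1]>.03)&(p[...,1]<.25)&(p[...,0]<.58),d,.044,20)
    rep('panel',m['green']&(Z>.042)&(Z<.054)&box,d,.048,20)
    rep('wall',m['green']&(Z>.017)&(Z<.027)&box,d,.022,30)
E
python3 - <<'E'
from meas import *
d=pickle.load(open('w1.pkl','rb')); all_(d)
p=cloud(d); q=p[80:180,455:565].reshape(-1,3); q=q[q[:,2]>.085]; print('mug top',q.min(0),q.max(0))
print('--top'); d=pickle.load(open('top.pkl','rb')); all_(d)
for n in ('top','side'):
    d=pickle.load(open(n+'.pkl','rb')); p=cloud(d); Z=p[...,2]
    M=(Z>.155)&(Z<.185)&(p[...,1]<-.08)&(p[...,1]>-.5)&(p[...,0]>.3)&(p[...,0]<.7)
    rep('head '+n,M,d,.170,200)
    M=(Z>.02)&(Z<.165)&(p[...,1]<-.08)&(p[...,1]>-.5)&(p[...,0]>.3)&(p[...,0]<.7)
    q=p[M]; print(np.percentile(q,[1,99],axis=0))
    y=cv2.cvtColor(d['color'],cv2.COLOR_BGR2HSV); Y=(y[...,0]>15)&(y[...,0]<32)&(y[...,1]>150)&(p[...,1]<-.05)&(p[...,1]>-.3)&(p[...,0]<.62)&(Z>.1)
    if Y.sum(): rep('yellow',Y,d,.170,10); print(np.nanpercentile(p[Y],[2,50,98],axis=0).round(3))
E
```

```text
ridge px [272.  43.] n 301 c [0.4444 0.3568] ang 118.0 size [0.0359 0.0103] rect [444.5 356.8] [11.5 36.6] 28.3
ridge px [378.  43.] n 304 c [0.5737 0.3581] ang 114.2 size [0.0363 0.0105] rect [573.7 357.7] [10.6 36.5] 24.2
ridge px [372. 130.] n 233 c [0.573  0.2551] ang 93.6 size [0.0363 0.0093] rect [573.1 254.6] [ 9.3 37.4] 3.5
ridge px [323. 294.] n 46 c [0.5113 0.0015] ang 67.8 size [0.014 0.011] rect [511.5   1.6] [11.1 11.2] 0.3
fin px [337. 209.] n 506 c [0.5279 0.1487] ang 53.6 size [0.0731 0.0895] rect [531.9 155.4] [ 58.4 106.4] 81.3
panel px [353. 228.] n 191 c [0.5509 0.122 ] ang 172.9 size [0.0674 0.0065] rect [547.8 122.8] [ 7.3 69.7] 82.6
wall px [351. 262.] n 228 c [0.5547 0.0518] ang 80.8 size [0.1169 0.0062] rect [553.8  47.2] [119.    6.7] 81.3
wall px [302. 270.] n 167 c [0.4766 0.0386] ang 81.5 size [0.1057 0.0047] rect [477.2  41.8] [108.9   4.8] 81.4
mug top [0.69927283 0.20994016 0.08501058] [0.77955857 0.2898262  0.09431467]
--top
ridge px [206. 171.] n 48 c [0.5743 0.3571] ang 115.4 size [0.0353 0.0105] rect [574.5 356.7] [10.6 36. ] 25.2
ridge px [242. 17
[... 856 characters left out ...]
low px [381. 198.] n 158 c [ 0.5006 -0.1281] ang 173.5 size [0.1193 0.0088] rect [ 500.7 -127.8] [  9.1 121.4] 83.6
[[ 0.443 -0.137  0.158]
 [ 0.502 -0.128  0.171]
 [ 0.558 -0.119  0.177]]
head side px [406. 241.] n 5992 c [ 0.4797 -0.2478] ang 83.3 size [0.2356 0.1303] rect [ 484.  -239.8] [240.9 137.8] 83.6
head side px [484. 363.] n 218 c [ 0.3628 -0.4854] ang 5.7 size [0.1374 0.0206] rect [ 393.8 -488.8] [141.9  21.8] 0.8
[[ 0.31739044 -0.49617498  0.02124572]
 [ 0.69686825 -0.12282482  0.1635621 ]]
yellow px [364. 204.] n 195 c [ 0.4989 -0.1255] ang 173.5 size [0.1247 0.0099] rect [ 500.4 -125.5] [ 10.1 128.3] 83.4
[[ 0.077 -0.136  0.169]
 [ 0.495 -0.126  0.172]
 [ 0.559 -0.092  0.192]]
```

Calibration from the two views agrees to about 1–2 mm:

| Item | Position | Heading |
|---|---|---|
| Tray | origin ≈ (0.515, 0.044) | −98.8° |
| Dock mouth | ≈ (0.4975, −0.1585) | −96.6° |
| C2 | (0.573, 0.2545) | – |
| C1 | (0.574, 0.358) | – |

I'll pick C2 first, then C1, and print the chain of targets.

```bash
cat > seq.py <<'E'
import sys
from go import *
T=None
for a in sys.argv[1:]:
    v=[float(x) for x in a.split(',')]; T=goto(v[:3],*v[3:],T=T)
E
python3 seq.py .573,.2545,.07,93.4 .573,.2545,.017,93.4 .573,.2545,.1,93.4 .5154,.0438,.1,81.2 .5154,.0438,.023,81.2 .5154,.0438,.09,81.2 .574,.358,.07,114.5 .574,.358,.017,114.5 .574,.358,.1,114.5 .523,.0932,.1,81.2 .523,.0932,.023,81.2
```

```text
rot [-0.05 -0.01 -3.05] shift [0.051  0.0741 0.1993]
rot [0. 0. 0.] shift [-0.     0.     0.053]
rot [0. 0. 0.] shift [-0.     0.    -0.083]
rot [ 0.   0.  12.2] shift [-0.2069 -0.07    0.    ]
rot [0. 0. 0.] shift [-0.    -0.     0.077]
rot [0. 0. 0.] shift [-0.    -0.    -0.067]
rot [  0.    0.  -33.3] shift [0.3195 0.0098 0.02  ]
rot [0. 0. 0.] shift [-0.     0.     0.053]
rot [0. 0. 0.] shift [-0.     0.    -0.083]
rot [ 0.   0.  33.3] shift [-0.2198 -0.1562  0.    ]
rot [0. 0. 0.] shift [-0.    -0.     0.077]
```

Call:
carry_out(
  deltas=[0, 0, -1, 0.011, 0.016, 0.044, 0.04, 0, 0, -2, 0.022, 0.032, 0.088, 0.04, 0, 0, -3, 0.033, 0.048, 0.132, 0.04, 0, 0, -3, 0.045, 0.066, 0.176, 0.04, 0, 0, -3, 0.051, 0.074, 0.199, 0.04],
  squeeze=20,
)

```text
t: 1.7
position: [0.5719, 0.2559, 0.0668]
ee_rot: [-0.001, 0.685, 0.728, -0.002]
contact_force: [0.3, 0.7, 0.7]
width: 0.0397
gripper_force: 0.0
```

Call:
carry_out(
  deltas=[0, 0, 0, 0, 0, 0, 0.04, 0, 0, 0, 0, 0, 0.02, 0.036, 0, 0, 0, 0, 0, 0.04, 0.036, 0, 0, 0, 0, 0, 0.053, 0.036, 0, 0, 0, 0, 0, 0.053, 0.036],
)

```text
t: 2.2
position: [0.5726, 0.2544, 0.0175]
ee_rot: [-0.0, 0.686, 0.728, -0.001]
contact_force: [-1.5, 0.1, 0.3]
width: 0.036
gripper_force: 0.0
```

Call:
carry_out(
  deltas=[0, 0, 0, 0, 0, 0, 0, 0, 0, 0, 0, 0, 0, 0, 0, 0, 0, 0, 0, 0, 0, 0, 0, 0, 0, 0, 0, 0, 0, 0, 0, 0, 0, 0, 0],
)

```text
t: 2.7
position: [0.5739, 0.2543, 0.0186]
ee_rot: [0.0, 0.686, 0.727, 0.0]
contact_force: [-1.7, -0.0, 5.9]
width: 0.0118
gripper_force: 20.0
```

Call:
carry_out(
  deltas=[0, 0, 0, 0, 0, -0.03, 0, 0, 0, 0, 0, 0, -0.07, 0, 0, 0, 0, 0, 0, -0.083, 0, 0, 0, 0, 0, 0, -0.083, 0, 0, 0, 0, 0, 0, -0.083, 0],
)

```text
t: 3.2
position: [0.5729, 0.254, 0.0991]
ee_rot: [-0.001, 0.686, 0.727, -0.001]
contact_force: [-0.6, 0.4, -2.0]
width: 0.0115
gripper_force: 20.0
```

Call:
carry_out(
  deltas=[0, 0, 2.5, -0.04, -0.014, 0, 0, 0, 0, 5, -0.083, -0.028, 0, 0, 0, 0, 7.5, -0.125, -0.042, 0, 0, 0, 0, 10, -0.166, -0.056, 0, 0, 0, 0, 12.2, -0.207, -0.07, 0, 0],
)

```text
t: 3.7
position: [0.5139, 0.042, 0.0988]
ee_rot: [-0.001, 0.76, 0.649, -0.001]
contact_force: [0.6, -0.9, 0.0]
width: 0.0117
gripper_force: 20.0
```

```bash
python3 - <<'E'
from meas import *
d=grab('wrist'); pickle.dump(d,open('w2.pkl','wb')); cv2.imwrite('pics/w2.png',d['color']); s=observe(); print(s['position'],s['width']); all_(d)
E
python3 seq.py .5154,.0438,.023,81.2
```

```text
[0.51288795 0.03735352 0.0987174 ] 0.011924708503859923
fin px [318.  59.] n 1313 c [0.532  0.1496] ang 80.5 size [0.0477 0.0112] rect [532.1 151.1] [50.  11.3] 80.7
panel px [318. 103.] n 92 c [0.5279 0.1234] ang 174.5 size [0.0108 0.0044] rect [527.6 124.4] [ 5.  11.2] 81.6
panel px [368. 105.] n 61 c [0.5602 0.1168] ang 171.1 size [0.0388 0.    ] rect [560.2 116.8] [ 0.  39.6] 81.1
panel px [266. 106.] n 20 c [0.4932 0.1268] ang 171.0 size [0.0123 0.    ] rect [493.2 126.8] [ 0.  12.6] 81.0
wall px [268. 110.] n 47 c [0.4901 0.1246] ang 39.9 size [0.0092 0.0057] rect [490.  122.9] [8.2 5.3] 77.9
wall px [366. 155.] n 820 c [0.5588 0.0786] ang 81.3 size [0.0797 0.0062] rect [558.3  75.5] [81.6  6.5] 81.2
wall px [270. 147.] n 327 c [0.486  0.0977] ang 81.6 size [0.0354 0.0059] rect [485.8  97.3] [39.2  6.2] 78.4
rot [-0.25  0.11 -0.47] shift [0.0069 0.0018 0.0757]
```

View pics/w2.png

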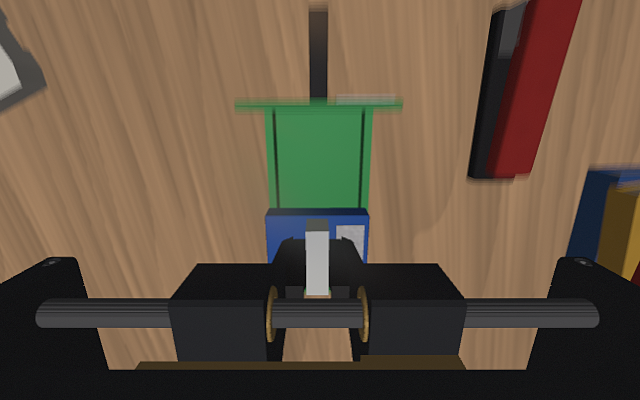

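The wrist view shows the held cartridge at (317,230), lined up with the tray pan (walls at columns 270 and 368, panel at row 103). Now I'll lower it.

Call:
carry_out(
  deltas=[0, 0, 0, 0, 0, 0, 0, 0, 0, 0, 0, 0, 0.03, 0, 0, 0, 0, 0, 0, 0.05, 0, 0, 0, 0, 0, 0, 0.065, 0, 0, 0, 0, 0, 0, 0.072, 0],
)

```text
t: 4.25
position: [0.5145, 0.0447, 0.0264]
ee_rot: [-0.001, 0.759, 0.651, -0.001]
contact_force: [0.2, 0.8, -0.5]
width: 0.0118
gripper_force: 20.0
```

Call:
carry_out(
  deltas=[0, 0, 0, 0, 0, 0.003, 0, 0, 0, 0, 0, 0, 0.005, 0, 0, 0, 0, 0, 0, 0.005, 0, 0, 0, 0, 0, 0, 0.005, 0.026, 0, 0, 0, 0, 0, 0.005, 0.026],
)

```text
t: 4.75
position: [0.5158, 0.0434, 0.0242]
ee_rot: [0.0, 0.76, 0.65, 0.0]
contact_force: [0.1, 0.0, -0.2]
width: 0.025
gripper_force: 0.0
```

Call:
carry_out(
  deltas=[0, 0, 0, 0, 0, -0.03, 0.026, 0, 0, 0, 0, 0, -0.067, 0.03, 0, 0, -5, 0.045, 0.001, -0.067, 0.036, 0, 0, -10, 0.09, 0.003, -0.067, 0.036, 0, 0, -15, 0.135, 0.004, -0.067, 0.036],
)

```text
t: 5.25
position: [0.5409, 0.1777, 0.0915]
ee_rot: [0.0, 0.667, 0.745, 0.001]
contact_force: [0.4, -0.3, -0.3]
width: 0.0356
gripper_force: 0.0
```

```bash
python3 seq.py .574,.358,.07,114.5
```

```text
rot [ 8.000e-02  1.000e-02 -1.825e+01] shift [0.1756 0.0526 0.0216]
```

Call:
carry_out(
  deltas=[0, 0, -5, 0.044, 0.013, 0, 0.036, 0, 0, -9.5, 0.088, 0.026, 0.005, 0.036, 0, 0, -14, 0.132, 0.04, 0.015, 0.036, 0, 0, -18.3, 0.1756, 0.0526, 0.021, 0.036, 0, 0, -18.3, 0.1756, 0.0526, 0.021, 0.036],
)

```text
t: 5.75
position: [0.5731, 0.3609, 0.0684]
ee_rot: [-0.0, 0.539, 0.842, 0.0]
contact_force: [0.1, -0.7, -1.3]
width: 0.0363
gripper_force: 0.0
```

Call:
carry_out(
  deltas=[0, 0, 0, 0, 0, 0, 0.036, 0, 0, 0, 0, 0, 0.02, 0.036, 0, 0, 0, 0, 0, 0.04, 0.036, 0, 0, 0, 0, 0, 0.053, 0.036, 0, 0, 0, 0, 0, 0.053, 0.036],
)

```text
t: 6.25
position: [0.574, 0.3551, 0.0161]
ee_rot: [-0.0, 0.542, 0.84, -0.001]
contact_force: [0.3, -0.8, -0.1]
width: 0.0359
gripper_force: 0.0
```

Call:
carry_out(
  deltas=[0, 0, 0, 0, 0, 0, 0, 0, 0, 0, 0, 0, 0, 0, 0, 0, 0, 0, 0, 0, 0, 0, 0, 0, 0, 0, 0, 0, 0, 0, 0, 0, 0, 0, 0],
)

```text
t: 6.75
position: [0.5743, 0.3565, 0.0174]
ee_rot: [0.0, 0.542, 0.841, 0.0]
contact_force: [-0.9, -0.9, 4.3]
width: 0.012
gripper_force: 20.0
```

Call:
carry_out(
  deltas=[0, 0, 0, 0, 0, -0.03, 0, 0, 0, 0, 0, 0, -0.07, 0, 0, 0, 0, 0, 0, -0.083, 0, 0, 0, 0, 0, 0, -0.083, 0, 0, 0, 0, 0, 0, -0.083, 0],
)

```text
t: 7.25
position: [0.5734, 0.3562, 0.0979]
ee_rot: [-0.001, 0.542, 0.841, -0.001]
contact_force: [0.7, -0.0, -0.8]
width: 0.0122
gripper_force: 20.0
```

```bash
python3 seq.py .523,.0932,.1,81.2
```

```text
rot [-0.14  0.04 33.2 ] shift [-0.2187 -0.1545 -0.0017]
```

Call:
carry_out(
  deltas=[0, 0, 7, -0.035, -0.025, 0, 0, 0, 0, 14, -0.075, -0.053, 0, 0, 0, 0, 21, -0.113, -0.08, 0, 0, 0, 0, 28, -0.15, -0.106, 0, 0, 0, 0, 33.2, -0.185, -0.131, 0, 0],
)

```text
t: 7.75
position: [0.5295, 0.132, 0.0978]
ee_rot: [-0.001, 0.761, 0.649, -0.001]
contact_force: [0.4, -0.3, -1.2]
width: 0.0118
gripper_force: 20.0
```

```bash
python3 - <<'E'
from meas import *
d=grab('top'); pickle.dump(d,open('t2.pkl','wb')); all_(d)
d=grab('wrist'); pickle.dump(d,open('w3.pkl','wb')); print(observe()['position']); all_(d)
E
python3 seq.py .523,.0932,.1,81.2
```

```text
ridge px [316. 194.] n 46 c [0.5167 0.042 ] ang 81.6 size [0.0367 0.0103] rect [516.5  42. ] [37.1 10.6] 79.9
ridge px [333. 197.] n 42 c [ 0.5092 -0.0089] ang 83.8 size [0.0357 0.0098] rect [509.1  -9.2] [36.7  9.8] 81.8
ridge px [204. 217.] n 48 c [0.4455 0.3557] ang 118.8 size [0.0349 0.0103] rect [445.5 355.6] [10.5 35.5] 30.4
[0.529649  0.1299558 0.0978525]
ridge px [320. 348.] n 292 c [ 0.5093 -0.0073] ang 81.4 size [0.0287 0.0105] rect [509.1  -7.7] [28.6 10.5] 80.9
fin px [316. 174.] n 1001 c [0.5337 0.1604] ang 80.9 size [0.0463 0.0108] rect [533.5 159.7] [46.3 11.2] 80.7
fin px [253. 218.] n 90 c [0.4819 0.1354] ang 174.6 size [0.0146 0.0039] rect [481.9 135.4] [ 4.1 14.6] 80.7
fin px [377. 217.] n 46 c [0.5741 0.1207] ang 170.0 size [0.0111 0.0017] rect [574.4 120.6] [ 1.6 11.4] 80.7
panel px [380. 221.] n 187 c [0.5753 0.1189] ang 171.2 size [0.0149 0.0072] rect [575.3 119.2] [ 7.2 15.1] 80.7
panel px [250. 225.] n 32 c [0.4792 0.1312] ang 163.2 size [0.0148 0.0037] rect [480.9 130.5] [ 3.8 15.2] 65.3
wall px [366. 206.] n 40 c [0.5698 0.1225] ang 169.5 size [0.0288 0.003 ] rect [569.3 123. ] [ 3.2 29.2] 75.5
wall px [296. 357.] n 172 c [ 0.482  -0.0254] ang 164.9 size [0.03   0.0131] rect [484.  -21.5] [15.3 30.2] 80.2
wall px [339. 358.] n 133 c [ 0.5249 -0.0328] ang 171.1 size [0.024  0.0065] rect [524.9 -32.4] [ 6.4 24.1] 80.8
rot [-0.24  0.08 -0.39] shift [-0.0373 -0.0007 -0.0021]
```

Call:
carry_out(
  deltas=[0, 0, -0.2, -0.02, 0, 0, 0, 0, 0, -0.2, -0.037, 0, 0, 0, 0, 0, -0.2, -0.037, 0, 0, 0, 0, 0, -0.2, -0.037, 0, 0.02, 0, 0, 0, -0.2, -0.037, 0, 0.045, 0],
)

```text
t: 8.35
position: [0.5258, 0.0983, 0.0539]
ee_rot: [0.0, 0.758, 0.652, 0.0]
contact_force: [-0.1, 0.2, -1.2]
width: 0.0118
gripper_force: 20.0
```

Call:
carry_out(
  deltas=[0, 0, 0, 0, 0, 0.015, 0, 0, 0, 0, 0, 0, 0.026, 0, 0, 0, 0, 0, 0, 0.031, 0, 0, 0, 0, 0, 0, 0.031, 0, 0, 0, 0, 0, 0, 0.031, 0],
)

```text
t: 8.85
position: [0.5259, 0.0975, 0.0242]
ee_rot: [0.0, 0.758, 0.652, 0.0]
contact_force: [0.0, 0.1, -0.7]
width: 0.0115
gripper_force: 20.0
```

Call:
carry_out(
  deltas=[0, 0, 0, 0, 0, 0, 0.026, 0, 0, 0, 0, 0, 0, 0.026, 0, 0, 0, 0, 0, 0, 0.026, 0, 0, 0, 0, 0, -0.04, 0.026, 0, 0, 0, 0, 0, -0.08, 0.026],
)

```text
t: 9.35
position: [0.5249, 0.0972, 0.1043]
ee_rot: [-0.001, 0.758, 0.652, -0.001]
contact_force: [0.8, -0.5, 0.6]
width: 0.0257
gripper_force: 0.0
```

```bash
python3 seq.py .5528,.2852,.1706,81.2,40 ; python3 - <<'E'
from meas import *
d=grab('top'); pickle.dump(d,open('t3.pkl','wb')); all_(d)
E
```

```text
rot [ -0.05 -39.99   0.22] shift [ 0.19   -0.0007 -0.0663]
ridge px [334. 197.] n 46 c [ 0.5091 -0.0095] ang 81.2 size [0.0336 0.0104] rect [509. -10.] [34.9 10.5] 79.9
ridge px [204. 217.] n 47 c [0.4447 0.3567] ang 117.0 size [0.0343 0.0123] rect [445.8 356.4] [12.8 34.4] 27.9
```

Call:
carry_out(
  deltas=[0, -6, 0, 0.02, 0, -0.04, 0.03, 0, -14, 0, 0.06, 0, -0.066, 0.04, 0, -22, 0, 0.1, 0, -0.066, 0.04, 0, -30, 0, 0.14, 0, -0.066, 0.04, 0, -38, 0, 0.18, 0, -0.066, 0.04],
)

```text
t: 9.9
position: [0.5523, 0.2773, 0.1708]
ee_rot: [0.215, 0.717, 0.616, -0.247]
contact_force: [1.7, -0.9, 1.0]
width: 0.0401
gripper_force: 0.0
```

Call:
carry_out(
  deltas=[0, -2, 0, 0.007, 0, -0.006, 0.04, 0, -2, 0, 0.007, 0, -0.006, 0.04, 0, -2, 0, 0.007, 0, -0.006, 0.04],
)

```text
t: 10.2
position: [0.554, 0.2837, 0.1703]
ee_rot: [0.223, 0.713, 0.613, -0.259]
contact_force: [-0.2, -1.0, 0.1]
width: 0.0401
gripper_force: 0.0
```

```bash
python3 - <<'E'
from meas import *
d=grab('wrist'); pickle.dump(d,open('w4.pkl','wb')); cv2.imwrite('pics/w4.png',d['color']); print(observe()['position'],d['T'][:3,3]); all_(d)
E
python3 seq.py .5528,.2852,.1706,81.2,40
```

```text
[0.55414991 0.28315442 0.17100242] [0.57755713 0.43531959 0.23205929]
ridge px [137.  25.] n 1022 c [0.444  0.3571] ang 119.2 size [0.0372 0.0115] rect [444.5 356.2] [11.8 38.1] 28.5
ridge px [317. 215.] n 52 c [0.5242 0.0838] ang 78.5 size [0.018  0.0104] rect [523.8  84. ] [17.5 10.2] 81.4
ridge px [316. 230.] n 77 c [0.5158 0.0363] ang 81.2 size [0.0354 0.0098] rect [515.7  36. ] [35.4  9.8] 81.4
ridge px [316. 244.] n 53 c [ 0.508  -0.0161] ang 79.0 size [0.0303 0.011 ] rect [507.7 -15.7] [29.9 10.7] 81.4
fin px [320. 196.] n 446 c [0.5384 0.1493] ang 105.4 size [0.0811 0.0628] rect [547.1 155.4] [68.2 75.2] 81.4
panel px [341. 209.] n 151 c [0.5608 0.1235] ang 179.0 size [0.0592 0.0135] rect [552.9 125.4] [12.5 61.6] 81.4
wall px [341. 192.] n 171 c [0.5626 0.1233] ang 169.2 size [0.0426 0.0142] rect [561.  123.2] [14.2 44.7] 81.4
wall px [340. 221.] n 65 c [0.5541 0.0429] ang 81.7 size [0.0611 0.0051] rect [553.7  38.8] [63.4  5.2] 82.0
rot [ 0.12 -0.09  0.06] shift [ 0.0017 -0.0016 -0.0009]
```

View pics/w4.png

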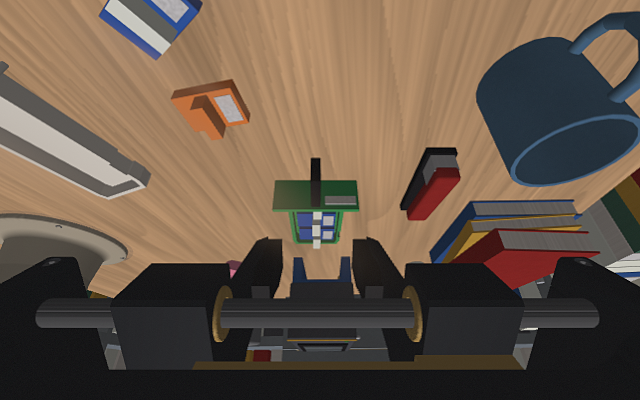

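The wrist view shows all three cartridges seated in the tray, with ridges in a row at (316,215–244), and the fin at (316,180). The dock's blue bay walls show at (300,268) and (345,268) on either side of the bay mouth. I'll measure the mouth from those.

```bash
python3 - <<'E'
from meas import *
d=pickle.load(open('w4.pkl','rb')); p=cloud(d); y=cv2.cvtColor(d['color'],cv2.COLOR_BGR2HSV)
B=(y[...,0]>100)&(y[...,0]<130)&(y[...,1]>80)
for v in range(254,284,4):
    print(v,[(u,*p[v,u].round(3)) for u in np.where(B[v,285:360])[0][::3]+285])
# face fit
M=B.copy(); M[:, :285]=0; M[:,360:]=0; M&=(p[...,2]>.006)&(p[...,2]<.06)&(p[...,1]<-.13)&(p[...,1]>-.19)
q=p[M]; c,a,e=pca(q[:,:2]); print(M.sum(),c,a,e)
t=np.array([np.cos(np.radians(-96.6)),np.sin(np.radians(-96.6))]); n=np.array([-t[1],t[0]])
s=np.sort(q[:,:2]@n*1000); print('lateral',s[[0,1,-2,-1]].round(1), 'gap', [(s[i].round(1),s[i+1].round(1)) for i in np.argsort(np.diff(s))[-1:]], 'depth',np.percentile(q[:,:2]@t*1000,[5,50,95]))
m=np.array([.4974,-.1586]); print('pred lateral',m@n*1000,'depth',m@t*1000)
E
```

```text
254 []
258 [(np.int64(294), np.float64(0.437), np.float64(-0.153), np.float64(0.003)), (np.int64(297), np.float64(0.443), np.float64(-0.154), np.float64(0.002)), (np.int64(300), np.float64(0.451), np.float64(-0.153), np.float64(0.003)), (np.int64(343), np.float64(0.545), np.float64(-0.163), np.float64(0.005)), (np.int64(346), np.float64(0.552), np.float64(-0.165), np.float64(0.005))]
262 [(np.int64(294), np.float64(0.437), np.float64(-0.153), np.float64(0.012)), (np.int64(297), np.float64(0.444), np.float64(-0.152), np.float64(0.013)), (np.int64(300), np.float64(0.451), np.float64(-0.151), np.float64(0.013)), (np.int64(341), np.float64(0.541), np.float64(-0.162), np.float64(0.014)), (np.int64(346), np.float64(0.551), np.float64(-0.165), np.float64(0.014)), (np.int64(349), np.float64(0.558), np.float64(-0.166), np.float64(0.014))]
266 [(np.int64(294), np.float64(0.438), np.float64(-0.154), np.float64(0.021)), (np.int64(297), np.float64(0.444), np.float64(-0.153), np.float64(0.021)), (np.int64(300), np.float64(0.451), np.float64(-0.152), np.float64(0.022)), (np.int64(303), np.float64(0
[... 2107 characters left out ...]
, np.float64(-0.119), np.float64(0.067)), (np.int64(299), np.float64(0.457), np.float64(-0.12), np.float64(0.066)), (np.int64(302), np.float64(0.464), np.float64(-0.118), np.float64(0.067)), (np.int64(305), np.float64(0.469), np.float64(-0.121), np.float64(0.067)), (np.int64(308), np.float64(0.475), np.float64(-0.122), np.float64(0.067)), (np.int64(312), np.float64(0.483), np.float64(-0.122), np.float64(0.067))]
494 [ 0.49738286 -0.15905412] 174.1991017831211 [[-0.06109754 -0.00350226]
 [ 0.06085028  0.0229519 ]]
lateral [450.9 450.9 573.8 573.9] gap [(np.float64(494.5), np.float64(496.7))] depth [ 98.25472577 100.06486718 102.91187069]
pred lateral 512.3326456778059 depth 100.37918196907108
```

The measured mouth centre (lateral 512.4, depth 100) matches the prediction to within 0.5 mm, with the axis at 83.5°. Now I'll grasp the fin, leaned 40°.

Call:
carry_out(
  deltas=[0, 0, 0, 0.002, -0.0015, 0.04, 0.036, 0, 0, 0, 0.002, -0.0015, 0.08, 0.036, 0, 0, 0, 0.002, -0.0015, 0.12, 0.036, 0, 0, 0, 0.002, -0.0015, 0.15, 0.036, 0, 0, 0, 0.002, -0.0015, 0.17, 0.036],
)

```text
t: 10.75
position: [0.5357, 0.1751, 0.0386]
ee_rot: [0.222, 0.714, 0.612, -0.259]
contact_force: [-0.4, 0.7, 0.3]
width: 0.0357
gripper_force: 0.0
```

```bash
python3 seq.py .5331,.1582,.0174,81.2,40
```

```text
rot [-0.01 -0.06  0.01] shift [0.0005 0.     0.0272]
```

Call:
carry_out(
  deltas=[0, 0, 0, 0, 0, 0.012, 0.036, 0, 0, 0, 0, 0, 0.024, 0.036, 0, 0, 0, 0, 0, 0.028, 0.036, 0, 0, 0, 0, 0, 0.028, 0.036, 0, 0, 0, 0, 0, 0.028, 0.02],
)

```text
t: 11.25
position: [0.5339, 0.1607, 0.0178]
ee_rot: [0.223, 0.713, 0.613, -0.259]
contact_force: [0.3, 0.1, -0.6]
width: 0.03
gripper_force: 0.0
```

Call:
carry_out(
  deltas=[0, 0, 0, 0, 0, 0, 0.014, 0, 0, 0, 0, 0, 0, 0, 0, 0, 0, 0, 0, 0, 0, 0, 0, 0, 0, 0, 0, 0, 0, 0, 0, 0, 0, 0, 0],
  squeeze=30,
)

```text
t: 11.75
position: [0.5336, 0.1606, 0.0174]
ee_rot: [0.223, 0.712, 0.613, -0.259]
contact_force: [-0.9, 3.0, 2.7]
width: 0.0122
gripper_force: 30.0
```

```bash
python3 - <<'E'
from meas import *
s=observe(); print(s['position'],s['contact_force'],s['width'],s['gripper_force'])
d=grab('top'); pickle.dump(d,open('t4.pkl','wb')); rep('green',masks(d['color'])['green'],d,.022,200)
d0=pickle.load(open('top.pkl','rb')); rep('green0',masks(d0['color'])['green'],d0,.022,200)
E
```

```text
[0.53363139 0.16058316 0.01742269] [-0.87211785  2.95160944  2.73102195] 0.012155743837784339 30.001613264903426
green px [313. 198.] n 316 c [0.5061 0.049 ] ang 81.2 size [0.1569 0.0736] rect [516.1  47.2] [160.2  77.2] 83.5
green0 px [307. 194.] n 1053 c [0.5182 0.0654] ang 73.8 size [0.158  0.0781] rect [516.7  47.1] [161.2  75.5] 82.2
```

```bash
python3 seq.py .5221,.058,.0175,83.5,40
```

```text
rot [-1.32 -0.03 -1.62] shift [-0.0791  0.0039  0.0662]
```

Call:
carry_out(
  deltas=[-0.13, 0, -0.16, -0.0079, 0.0004, 0.0066, 0, -0.33, 0, -0.4, -0.0198, 0.001, 0.0166, 0, -0.6, 0, -0.73, -0.0356, 0.0018, 0.0298, 0, -0.86, 0, -1.05, -0.0514, 0.0025, 0.043, 0, -1.1, 0, -1.35, -0.0659, 0.0033, 0.0552, 0],
)

```text
t: 12.3
position: [0.524, 0.0744, 0.0174]
ee_rot: [0.227, 0.703, 0.624, -0.255]
contact_force: [0.4, 4.9, 3.2]
width: 0.0118
gripper_force: 30.0
```

Call:
carry_out(
  deltas=[-0.15, 0, -0.2, -0.0092, 0.0004, 0.0077, 0, -0.22, 0, -0.27, -0.0132, 0.0006, 0.011, 0, -0.22, 0, -0.27, -0.0132, 0.0006, 0.011, 0, -0.22, 0, -0.27, -0.0132, 0.0006, 0.011, 0],
)

```text
t: 12.7
position: [0.5224, 0.0572, 0.0174]
ee_rot: [0.228, 0.701, 0.626, -0.256]
contact_force: [-1.4, -5.4, 2.0]
width: 0.012
gripper_force: 30.0
```

```bash
python3 - <<'E'
from meas import *
s=observe(); print(s['position'],s['contact_force'],s['width'])
d=grab('top'); pickle.dump(d,open('t5.pkl','wb')); m=masks(d['color'])['green']; rep('green',m,d,.022,30); all_(d)
d=grab('wrist'); pickle.dump(d,open('w5.pkl','wb')); cv2.imwrite('pics/w5.png',d['color']); all_(d)
E
python3 seq.py .5221,.058,.0175,83.5,40
```

```text
[0.52237537 0.05723328 0.01738286] [-1.4201551  -5.35294966  1.9846956 ] 0.0119518242404318
green px [348. 201.] n 303 c [ 0.4996 -0.0496] ang 90.0 size [0.1397 0.0811] rect [509.9 -53.2] [146.4  74.8] 83.7
ridge px [333. 194.] n 43 c [ 0.5182 -0.0066] ang 81.7 size [0.0336 0.0103] rect [518.   -7.2] [34.7 10.4] 83.1
ridge px [352. 197.] n 48 c [ 0.5096 -0.0613] ang 83.5 size [0.0347 0.011 ] rect [510.3 -61.2] [11.3 33.9] 1.3
ridge px [369. 199.] n 43 c [ 0.505  -0.1096] ang 80.4 size [0.0316 0.0104] rect [ 504.7 -110.2] [32.1 10.5] 79.9
ridge px [204. 217.] n 49 c [0.4457 0.3554] ang 115.6 size [0.0362 0.0108] rect [445.7 355.3] [11.1 36.9] 23.1
fin px [309. 191.] n 82 c [0.5242 0.0596] ang 71.5 size [0.043  0.0319] rect [529.6  55.5] [33.4 40.8] 15.3
ridge px [318. 330.] n 40 c [ 0.501 -0.142] ang 83.5 size [0.024  0.0105] rect [ 500.9 -142.2] [23.9 10.6] 84.2
fin px [ 62. 263.] n 381 c [0.439  0.1233] ang 43.2 size [0.0194 0.0123] rect [436.2 122.7] [23.  12.9] 51.8
fin px [317. 280.] n 2660 c [0.5271 0.0924] ang 0.7 size [0.0795 0.0532] rect [526.7  89. ] [49.4 87.4] 83.8
rot [-0.06  0.08  0.03] shift [ 0.0003 -0.0003 -0.0004]
```

View pics/w5.png

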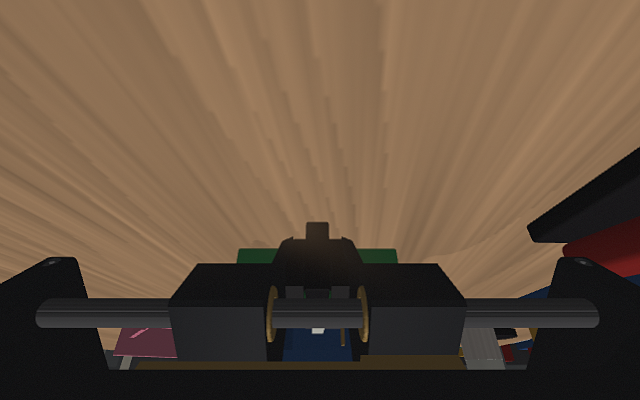

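The tray is aligned with the dock to within about 0.5 mm and 0.2°, judging by the top view of ridges and walls. The wrist view only shows the gripper on the fin at (317,240). Now for a slow insertion.

Call:
carry_out(
  deltas=[0, 0, 0, -0.0046, 0, 0.0039, 0, 0, 0, 0, -0.0107, 0, 0.009, 0, 0, 0, 0, -0.0168, 0, 0.0141, 0, 0, 0, 0, -0.0245, 0, 0.0206, 0, 0, 0, 0, -0.0306, 0, 0.0257, 0],
)

```text
t: 13.3
position: [0.5185, 0.0188, 0.0174]
ee_rot: [0.228, 0.701, 0.626, -0.254]
contact_force: [0.7, 5.5, 4.8]
width: 0.012
gripper_force: 30.0
```

```bash
python3 - <<'E'
from meas import *
s=observe(); print(s['position'],s['contact_force'],s['torque'],s['width'])
d=grab('top'); all_(d); rep('green',masks(d['color'])['green'],d,.022,30)
E
python3 seq.py .5176,.0183,.0175,83.5,40
```

```text
[0.51852347 0.01882672 0.01741864] [0.7166334  5.50739463 4.83972816] [0.53113231 0.0038396  0.01032856] 0.011981653860543772
ridge px [346. 195.] n 47 c [ 0.5143 -0.0444] ang 85.2 size [0.0343 0.011 ] rect [514.4 -44.2] [34.7 11.2] 83.1
ridge px [366. 199.] n 46 c [ 0.5059 -0.0998] ang 83.9 size [0.0353 0.0102] rect [506.1 -99.4] [36.3 10.4] 83.1
ridge px [204. 217.] n 48 c [0.4456 0.3556] ang 120.0 size [0.0362 0.0105] rect [445.8 355. ] [10.5 36.9] 30.4
green px [359. 201.] n 271 c [ 0.5004 -0.0823] ang 117.3 size [0.1223 0.0918] rect [508.7 -73.2] [109.7  74.8] 83.5
rot [ 0.05 -0.07 -0.01] shift [ 0.0002 -0.0008 -0.0003]
```

Call:
carry_out(
  deltas=[0, 0, 0, -0.0061, -0.0002, 0.0051, 0, 0, 0, 0, -0.0138, -0.0004, 0.0116, 0, 0, 0, 0, -0.0214, -0.0004, 0.018, 0, 0, 0, 0, -0.0291, -0.0004, 0.0244, 0, 0, 0, 0, -0.0368, -0.0004, 0.0309, 0],
)

```text
t: 13.85
position: [0.5127, -0.0289, 0.0174]
ee_rot: [0.228, 0.701, 0.626, -0.254]
contact_force: [0.7, 5.8, 5.2]
width: 0.0123
gripper_force: 30.0
```

Call:
carry_out(
  deltas=[0, 0, 0, -0.0077, 0, 0.0064, 0, 0, 0, 0, -0.0138, 0, 0.0116, 0, 0, 0, 0, -0.0199, 0, 0.0167, 0, 0, 0, 0, -0.0245, 0, 0.0206, 0, 0, 0, 0, -0.0291, 0, 0.0244, 0],
)

```text
t: 14.35
position: [0.5084, -0.0666, 0.0174]
ee_rot: [0.228, 0.701, 0.626, -0.254]
contact_force: [1.2, 5.0, 4.5]
width: 0.0115
gripper_force: 30.0
```

```bash
python3 - <<'E'
from meas import *
s=observe(); print(s['position'],s['contact_force'],s['torque'],s['width'])
t=np.array([-.1132,-.9936]);n=np.array([.9936,-.1132]); q=(s['position'][:2]-[.4974,-.1588])*1000; print('dock x,lat',q@t,q@n)
E
```

```text
[ 0.50841298 -0.06660248  0.01738304] [1.20348988 5.02769787 4.48022533] [0.47386073 0.01928621 0.04548355] 0.011474790581586458
dock x,lat -92.8541275535776 0.5057392747368112
```

Call:
carry_out(
  deltas=[0, 0, 0, -0.0046, 0, 0.0039, 0, 0, 0, 0, -0.0092, 0, 0.0077, 0, 0, 0, 0, -0.0138, 0, 0.0116, 0, 0, 0, 0, -0.0184, 0, 0.0154, 0, 0, 0, 0, -0.023, 0, 0.0193, 0],
  squeeze=40,
)

```text
t: 14.85
position: [0.5048, -0.0957, 0.0174]
ee_rot: [0.227, 0.701, 0.626, -0.254]
contact_force: [-0.8, 12.9, 8.8]
width: 0.0114
gripper_force: 40.2
```

Call:
carry_out(
  deltas=[0, 0, 0, -0.0031, 0, 0.0026, 0, 0, 0, 0, -0.0069, 0, 0.0058, 0, 0, 0, 0, -0.01, 0, 0.0084, 0, 0, 0, 0, -0.0123, 0, 0.0103, 0, 0, 0, 0, -0.0138, 0, 0.0116, 0],
)

```text
t: 15.35
position: [0.5025, -0.1141, 0.0174]
ee_rot: [0.227, 0.701, 0.626, -0.255]
contact_force: [-2.1, 8.5, 6.8]
width: 0.0118
gripper_force: 40.1
```

```bash
cat > st.py <<'E'
from meas import *
s=observe(); print(s['t'],s['position'],s['contact_force'],s['torque'],s['width'])
t=np.array([-.1132,-.9936]);n=np.array([.9936,-.1132]); q=(s['position'][:2]-[.4974,-.1588])*1000; print('dock x,lat',q@t,q@n,'F along',s['contact_force'][:2]@t)
E
python3 st.py
```

```text
15.35 [ 0.50252995 -0.11407436  0.01739084] [-2.05560949  8.45260576  6.84279157] [ 0.47699361  0.35728133 -0.57809009] 0.011789671957889518
dock x,lat -45.02010631440871 0.03417329497560484 F along -8.165814094090265
```

Call:
carry_out(
  deltas=[0, 0, 0, -0.0011, 0, 0.001, 0, 0, 0, 0, -0.0023, 0, 0.0019, 0, 0, 0, 0, -0.0034, 0, 0.0029, 0, 0, 0, 0, -0.0042, 0, 0.0035, 0],
)

```text
t: 15.75
position: [0.5022, -0.1192, 0.0174]
ee_rot: [0.228, 0.701, 0.626, -0.254]
contact_force: [-1.5, 18.4, 10.7]
width: 0.0118
gripper_force: 40.0
```

```bash
python3 st.py
```

```text
15.75 [ 0.50218613 -0.11924356  0.01737529] [-1.50915871 18.44602884 10.65964059] [ 1.34059367  0.42728244 -0.40145139] 0.011848679090450152
dock x,lat -39.84506758046863 0.277711931528259 F along -18.15713749168135
```

Call:
carry_out(
  deltas=[0, 0, 0, -0.0008, 0, 0.0006, 0, 0, 0, 0, -0.0015, 0, 0.0013, 0],
)

```text
t: 15.95
position: [0.5022, -0.1193, 0.0174]
ee_rot: [0.227, 0.701, 0.627, -0.253]
contact_force: [-2.5, 36.4, 18.2]
width: 0.0115
gripper_force: 40.0
```

```bash
python3 st.py
```

```text
15.95 [ 0.50220132 -0.11932301  0.01737371] [-2.45831673 36.37820551 18.19852908] [ 2.62693066  0.7057914  -0.77047935] 0.011511005475022653
dock x,lat -39.76784715953455 0.3017953909467215 F along -35.86710353837721
```

That is a hard stop at the home position. I'll ease off the push, then check before letting go.

Call:
carry_out(
  deltas=[0, 0, 0, 0.0008, 0, -0.0006, 0, 0, 0, 0, 0.0015, 0, -0.0013, 0, 0, 0, 0, 0.0015, 0, -0.0013, 0],
)

```text
t: 16.25
position: [0.5022, -0.1192, 0.0174]
ee_rot: [0.228, 0.701, 0.626, -0.254]
contact_force: [-1.2, 12.1, 7.7]
width: 0.0114
gripper_force: 40.0
```

```bash
python3 st.py; python3 - <<'E'
from meas import *
d=grab('side'); t=grab('top')
a=cv2.resize(d['color'][170:320,230:430],(800,600),interpolation=cv2.INTER_CUBIC); b=cv2.resize(t['color'][150:250,270:490],None,fx=3.6,fy=3.6,interpolation=cv2.INTER_CUBIC)
a=cv2.resize(a,(400,300)); o=np.zeros((300,0,3),np.uint8); b=cv2.resize(b,(400,182)); c=np.vstack([cv2.resize(a,(600,450))[:400],cv2.resize(b,(600,200))]); cv2.imwrite('pics/c6.png',c)
for n,i in (('side',d),('top',t)):
    p=cloud(i); m=masks(i['color'])['green']; q=p[m&(p[...,1]<.1)&(p[...,1]>-.3)&(p[...,2]>.005)&(p[...,2]<.06)]; 
    if len(q): 
        tt=np.array([-.1132,-.9936]); print(n,len(q),np.percentile((q[:,:2]-[.4974,-.1588])@tt*1000,[2,25,50,75,98]).round(1))
E
```

```text
16.25 [ 0.50217447 -0.11918683  0.0173766 ] [-1.21301839 12.13359327  7.71653256] [ 0.85489912  0.24565307 -0.24854476] 0.011429845483975475
dock x,lat -39.90011468575258 0.25970550374064416 F along -11.918624590442862
```

View pics/c6.png

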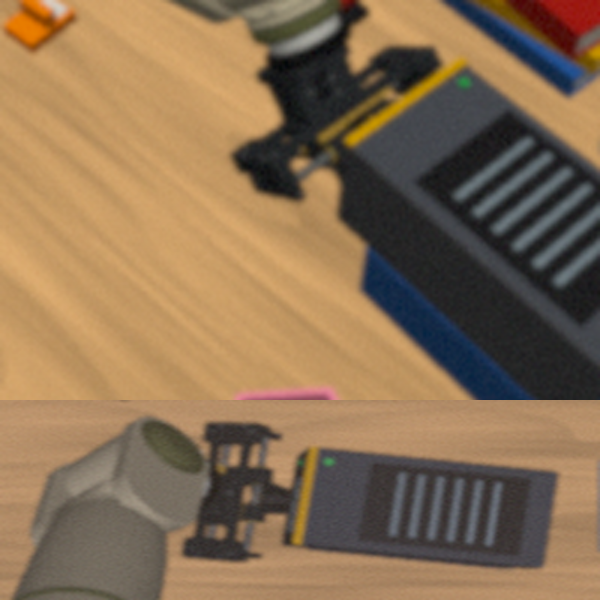

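The crops show the gripper leaning clear of the dark head at (345,150), with no green panel sticking out. The tray is home. I'll relieve the last of the load, open the fingers and back off.

Call:
carry_out(
  deltas=[0, 0, 0, 0.0005, 0, -0.0004, 0, 0, 0, 0, 0.0005, 0, -0.0004, 0.02, 0, 0, 0, 0.0005, 0, -0.0004, 0.036, 0, 0, 0, 0.0005, 0, -0.0004, 0.036, 0, 0, 0, 0.0005, 0, -0.0004, 0.036],
)

```text
t: 16.85
position: [0.5017, -0.1201, 0.0171]
ee_rot: [0.227, 0.701, 0.626, -0.255]
contact_force: [-0.1, -0.0, -0.2]
width: 0.0361
gripper_force: 0.0
```

Call:
carry_out(
  deltas=[0, 0, 0, 0.0005, 0, -0.01, 0.036, 0, 0, 0, 0.0005, 0, -0.03, 0.036, 0, 0, 0, 0.0005, 0, -0.06, 0.036, 0, 0, 0, 0.0005, 0, -0.1, 0.036, 0, 0, 0, 0.0005, 0, -0.14, 0.036],
)

```text
t: 17.35
position: [0.5118, -0.0289, 0.1257]
ee_rot: [0.227, 0.701, 0.626, -0.255]
contact_force: [0.8, -0.5, -0.6]
width: 0.0362
gripper_force: 0.0
```

Call:
carry_out(
  deltas=[0, 0, 0, 0, 0, -0.04, 0.036, 0, 0, 0, 0, 0, -0.06, 0.036, 0, 0, 0, 0, 0, -0.06, 0.036, 0, 0, 0, 0, 0, -0.06, 0.036],
)

```text
t: 17.75
position: [0.5161, 0.008, 0.1697]
ee_rot: [0.227, 0.701, 0.626, -0.255]
contact_force: [-0.6, 0.1, -0.3]
width: 0.0364
gripper_force: 0.0
```

```bash
python3 st.py; python3 - <<'E'
from meas import *
d=grab('wrist'); t=grab('top'); pickle.dump(d,open('w7.pkl','wb'))
a=cv2.resize(d['color'][150:350,200:440],(720,600),interpolation=cv2.INTER_CUBIC); cv2.imwrite('pics/c7.png',a)
tt=np.array([-.1132,-.9936]); nn=np.array([.9936,-.1132])
p=cloud(d); m=masks(d['color'])['green']&(p[...,2]>.005)&(p[...,2]<.06)&(p[...,1]<0)
q=p[m]; 
if len(q): Q=(q[:,:2]-[.4974,-.1588])*1000; print(len(q),'x',np.percentile(Q@tt,[2,25,50,75,98]).round(1),'lat',np.percentile(Q@nn,[1,50,99]).round(1)); print('z',q[:,2].min(),q[:,2].max())
A=np.polyfit(Q@nn,Q@tt,1); print('panel slope deg',np.degrees(np.arctan(A[0])))
all_(t)
E
```

```text
17.75 [0.51613049 0.00800607 0.16968433] [-0.58091369  0.14461221 -0.31069028] [ 0.2849766   0.07149476 -0.00243336] 0.0363575479008412
dock x,lat -167.85880392371308 -0.2718317420988612 F along -0.07792726098346388
706 x [-7.8 -6.8 -6.2 -5.7 -2.1] lat [-15.   32.6  56. ]
z 0.005030749772285986 0.04900929935635168
panel slope deg -0.9298184431114642
ridge px [204. 217.] n 49 c [0.4455 0.3558] ang 116.8 size [0.035  0.0121] rect [446.  355.9] [12.8 35.6] 27.9
```

View pics/c7.png

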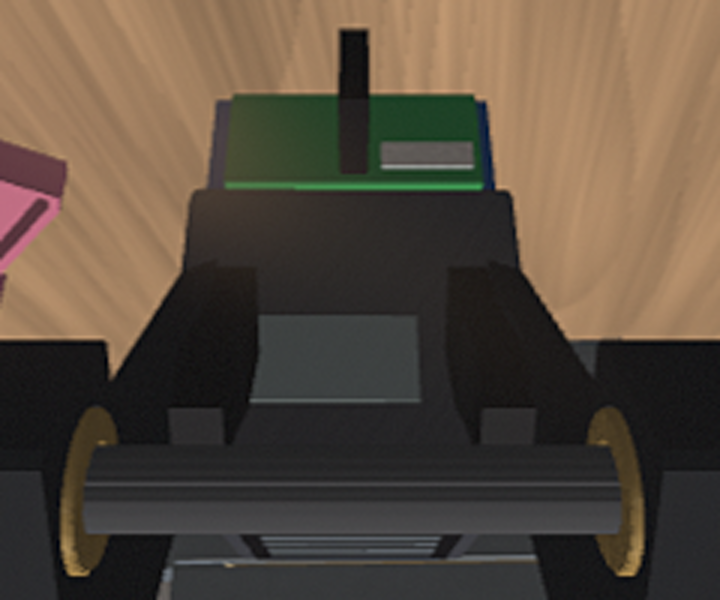

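The wrist crop shows the green panel at (355,145) flat and centred on the dock face. Its outer face measures 6.2 mm out, against the 6 mm panel thickness, so it is flush. The catch's notch is centred on the catch at this depth. The gripper is clear, so I'll hand in.

```bash
python3 -c "
from bench import job_done
print(job_done())"
```

```text
the job is handed in; nothing more can be done
None
```

I added two blue cartridges to the green tray, making three, slid it home with its panel flush against the dock, let go, and handed the job in at about 18 s. I didn't see the catch itself drop in; I take it as dropped because the notch lines up with the catch at that depth.

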